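# Try a combination padlock in its bench holder and show it open

## Robot

A 7-joint arm with a two-finger parallel gripper is mounted at the origin on a cart in front of the work surface, level with it; the furniture and walls round the work are solid. World frame = base frame: x ahead of the robot, y to its left, z up, the work surface at z = 0. Lengths are in m, angles in rad, forces in N, time in s.
With the tool pointing down it reaches from about 0.425 to 1.025 m from the base axis. Payload 9.4 kg.
Tool frame: the origin (TCP) lies at the very end of the fingers, on their centre line; the grasp point (between the pads) lies 19 mm behind it; z points along the fingers, y is the line along which they close (so a half turn about z gives the same grasp; the last joint's range is limited). The gripper opens to 85 mm and grips with 20 to 120 N. Pads are 22 mm wide; open, the fingers measure 114 mm over their backs; the gripper's body (76 mm by 85 mm) begins 54 mm behind the grasp point. The pads swing forward as they close: fully open they stand 13 mm farther back than shut.
Start: joints at [1.23, 0.599, -0.003, 1.599, 0.002, 0.943, -0.08], TCP at [0.189, -0.7, 0.231] pointing down, gripper open.
Joint ranges: [-2.57, 2.57], [-0.35, 1.97], [-1.29, 1.29], [0.11, 2.56], [-1.05, 4.19], [0.11, 1.86], [-2.63, 2.63]. Speed limits (rad/s): [2.22, 2.22, 3.01, 3.01, 3.14, 3.14, 3.14].

## Interface

Orientations are given as a unit quaternion [x, y, z, w].
In Python, from bench import monitor, cams, finish_job gives the robot as it stands.
- The arm moves only by the tool jog_arm, never from a script. Its argument "series" is a list of rows, each a list of 7 numbers: the shift along the tool's x, y, z in mm, then the turn, a rotation vector about the tool's x, y, z in rad, then the opening, from -1 (shut) to 1 (fully open). A call has 1 to 8 rows; each row is the pose to reach, as a shift and turn from the pose commanded when the call began, along the tool's axes at that moment; what a row does not reach only later rows make up. A row lasts 1/12 s, in which the tool goes at most 41.7 mm and 7.16 degrees, less where a joint would pass 70% of its speed; a pose out of reach is approached as far as the arm can. A call with a gripper value outside its range is refused whole. The fingers move at their own pace and stop on an object; the grip force is fixed at half the most. Time passes only in rows, so rows that repeat a pose let the fingers close. It gives the time, the measured TCP pose, the force, the opening and the grip force at its end, in the units of the state.
- monitor.get_state(): the state, without advancing time (a new reading comes with each control period).
- cams.capture(name): name is "scene" or "top" or "wrist"; returns a dict with "img" (480x640x3 uint8, red, green, blue), "camera_matrix" (3x3 intrinsics, pixels), "dist_coeffs" ([k1, k2, p1, p2, k3] as OpenCV has them; the pictures are not rectified), "rvec" (rotation vector, rad) and "tvec" (3), from world to camera coordinates, as OpenCV has them. Camera axes: x right, y down, z forward; pixel columns grow to the right and rows downward; lengths in m; the calibration is good to about 2 mm. A picture is of the moment at which its call begins. There is no depth.
- finish_job(): hands the job in; it is judged then, once.
The state is a dict: "time": time; "joint_pos": joint angles; "joint_velocities": joint speeds; "effort": joint torques, N m; "tcp_pos": TCP position; "eef_rot": TCP orientation; "wrist_force": force on the tool from outside, world axes, zero at the start; "ft_torque": the same for the moment, N m; "grip_width": finger opening in m; "grasp_force": force on a finger pad.
Only numpy, scipy, OpenCV 4.12 (cv2) and the standard library are available. Lean on these libraries where they do the work, as an engineer would, in place of code of your own. Each camera call takes 0.05 s, during which the arm holds its last target. There are 200 camera calls.

## Task

Check that the combination padlock still opens before it goes back into use. Lay it on its back in the bench holder, dial up and the tongue between the legs of its shackle, turn the dial, which clicks from notch to notch, until its pointer clicks in at the long mark next to the shackle, then pull the shackle fully open while the lock lies there. Lift the open lock above the holder, its body at least 15 cm over the table, and finish while holding it up there, still and open; leave the other things on the table where they are.

Things in the scene. Friction and masses are not known exactly. Their poses are not given: they have to be found in the camera images.
- padlock: steel laminated combination padlock, 0.4 kg, standing upright at first. Body 62 wide (its y) x 32 thick (x) x 64 high (z), sides flat; a U shackle rises 60 above it. Origin: centre of the underside. +z points to the shackle, +x straight out of the face with the dial (up once it lies in the holder). On that face: 16 marks round the dial, the long thick one on the shackle side.
- padlock_middle (a point): the middle of the padlock's body, 32 above its underside, midway in thickness and width
- padlock_back (a point): the middle of the padlock's back face (16 behind padlock_middle, away from the dial); lies on holder_seat when the lock is seated
- dial (a joint): the lock's dial, rad: 0 when its pointer is at the long mark (towards the shackle), growing counterclockwise seen from the front; starts 2 to 4 clicks counterclockwise of the mark, no stops. Rests only in notches, one every 0.393 rad, with a click between; about 0.1 N m moves it. A gate frees the shackle only within about 0.1 rad of 0; at other notches it gives 2 mm at most.
- dial_grip (a point): point on the dial's axis (lock's x axis, 33 above the underside), 12.5 out from the lock's face. The dial is a black disc of 41 diameter, its top 4.8 over the face, with a straight grip bar across it, 36 long, 11 wide, from 4.8 to 19.3 over the face. A white line on one half of the bar is the pointer; the bar lies along the lock's z when the dial reads 0.
- shackle (a joint): the U shackle, round bar of 8 diameter: legs 46 apart between centres (38 free between), 52 free between body and crown when closed, crown straight for 22. Value in m, 0 closed, grows as it is pulled straight out along the lock's +z to its stop at 0.020 (fully open). About 3 N pulls it; it stays where left.
- shackle_crown (a point): the middle of the shackle's crown, on the bar's centre line; 120 above the lock's underside when closed, in the lock's middle plane
- holder: bench holder bolted down, origin on the table under the seat's middle: base plate 150 (x) x 100 x 8, on it a rest 40 wide (y), narrower than the lock, so that fingers fit beside it. The lock lies along x, shackle to +x, between a broad heel stop at -x (66 wide, 12 over the seat) and a narrow tongue at +x (34 wide, 10 thick, 22 over the seat) that stands between the shackle's legs at the body.
- holder_seat (a point): middle of the seat, top of the black rubber pad, 30 over the table; the middle of the padlock's back face belongs here. 69 clear between heel and tongue for the 64 of the lock's body; 2 free on each side of the tongue between the legs.
- keys: bunch of keys lying on the table, to be left alone; origin under its middle
- tape: roll of brown tape lying flat, 96 diameter x 48 high, to be left alone; origin under its middle
- marker: marker pen lying on the table, 135 long, to be left alone; origin under its middle
- spice_jar: small spice jar with a dark lid, 41 diameter x 105 high, standing, to be left alone; origin under its middle

How it is judged:
On the way, in this order (a step that is already met when the one before it is completed fails the run):
1. the padlock lies on its back in the holder, dial up, the tongue between the shackle's legs, still locked (distance between padlock_back and holder_seat below 0.008 m and angle between padlock's own x axis and vertical below 0.12 rad and angle between the z axis of padlock and the x axis of holder, either way round below 0.12 rad and x of shackle_crown in the frame of holder above 0.06 m and value of joint shackle below 0.004 m), for 0.3 s.
2. lying there, its dial is turned until the pointer sits in the notch at the long mark, before the shackle is pulled (distance between padlock_back and holder_seat below 0.012 m and angle between padlock's own x axis and vertical below 0.12 rad and angle between the z axis of padlock and the x axis of holder, either way round below 0.12 rad and x of shackle_crown in the frame of holder above 0.06 m and (value of joint dial between -6.4332 and -6.1332 rad or value of joint dial between -0.15 and 0.15 rad or value of joint dial between 6.1332 and 6.4332 rad) and value of joint shackle below 0.004 m), for 0.2 s.
3. lying there, its shackle is pulled fully open (distance between padlock_back and holder_seat below 0.012 m and angle between padlock's own x axis and vertical below 0.12 rad and angle between the z axis of padlock and the x axis of holder, either way round below 0.12 rad and x of shackle_crown in the frame of holder above 0.06 m and value of joint shackle above 0.017 m), for 0.2 s.
At the end, for the whole second after the job is handed in: the fingers hold the open padlock (shackle out by more than 16 of its 20 mm) still (under 4 cm/s), the middle of its body more than 15 cm above the table and within 15 cm of the seat seen from above, and it does not touch the holder (height (world z) of padlock_middle above 0.15 m and value of joint shackle above 0.016 m and contact force between the fingers and padlock above 2 N and contact force between padlock and holder below 0.1 N and horizontal distance between padlock_middle and holder_seat below 0.15 m and linear speed of padlock below 0.04 m/s); the arm keeps its last pose, push and grip.
It fails at once if the keys is moved by more than 3 cm (distance of keys from where it was at the start of the episode above 0.03 m).
It fails at once if the tape is moved by more than 3 cm (distance of tape from where it was at the start of the episode above 0.03 m).
It fails at once if the marker is moved by more than 3 cm (distance of marker from where it was at the start of the episode above 0.03 m).
It fails at once if the spice jar is moved by more than 3 cm (distance of spice_jar from where it was at the start of the episode above 0.03 m).
It also fails if it takes over 72 s, if anything falls off the work surface, if the arm or the gripper's body presses on something with over 40 N, if the wrist force passes 120 N, or if a joint passes its speed limit or range.

## Working session

There is one attempt and no reset: what is moved stays moved. The work goes in short steps, Python scripts to look and compute and a tool call to move; the robot and the scene stay as the last step left them, time stands still between calls to the robot, and variables do not carry over. Pictures are saved under pics/ and viewed, at most 10 in all, crops included, and the job is handed in when it is done.

Besides the shell and the picture viewer there is one more tool, called after "Request:" as a command line: name --pt "numbers of a row" for each row, then --argument value for the rest. jog_arm: Moves the arm, as the interface text tells. Its arguments: {"type":"object","properties":{"series":{"type":"array"}},"required":["series"]}

```bash
mkdir -p pics; ls; cat > h.py <<'E'
import numpy as np, cv2
from bench import monitor, cams, finish_job
from scipy.spatial.transform import Rotation as R
def cap(n,save=None):
    c=cams.capture(n)
    if save: cv2.imwrite('pics/'+save,cv2.cvtColor(c['img'],cv2.COLOR_RGB2BGR))
    return c
def ray(c,uv):
    p=cv2.undistortPoints(np.array(uv,float).reshape(-1,1,2),c['camera_matrix'],c['dist_coeffs']).reshape(-1,2)
    M=cv2.Rodrigues(np.array(c['rvec'],float))[0]
    d=np.c_[p,np.ones(len(p))]@M
    return -M.T@np.array(c['tvec'],float).ravel(), d
def plane(c,uv,z):
    o,d=ray(c,uv); return o+d*((z-o[2])/d[:,2])[:,None]
def proj(c,P):
    return cv2.projectPoints(np.array(P,float).reshape(-1,3),np.array(c['rvec'],float),np.array(c['tvec'],float),c['camera_matrix'],c['dist_coeffs'])[0].reshape(-1,2)
E
python3 - <<'E'
from h import *
a=cap('top','top0.png');b=cap('scene','scene0.png')
for c in(a,b): print(ray(c,[[320,240]]))
s=monitor.get_state();print(s)
E
```

```text
pics
(array([ 0.49797808, -0.05751305,  1.21435858]), array([[ 0.04270353,  0.02395723, -0.99884445]]))
(array([0.11150575, 0.44042547, 0.87326288]), array([[ 0.39383437, -0.49460406, -0.77498566]]))
{'time': 0.1, 'joint_pos': array([ 1.2303024 ,  0.6000333 , -0.00255037,  1.60004659,  0.00179432,
        0.94289414, -0.07980264]), 'joint_velocities': array([ 0.00262187, -0.00265016, -0.00085522, -0.00119757, -0.0014184 ,
        0.00166285, -0.00050938]), 'effort': array([ 4.52831577e-03, -7.77984953e+01,  1.56962268e+00, -2.58626568e+01,
        1.26191674e-02,  5.47665695e-03,  3.03392255e-06]), 'tcp_pos': array([ 0.1889253 , -0.69951975,  0.23051292]), 'eef_rot': array([ 9.91310129e-01,  1.31543727e-01, -1.50043967e-04, -6.73051004e-04]), 'wrist_force': array([ 0.19998556, -0.48736877,  0.39890957]), 'ft_torque': array([0.02425808, 0.00987348, 0.01469571]), 'grasp_force': 0.0, 'grip_width': 0.08510627470551752}
```

```bash
sleep 1
```

```text
(no output)
```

View pics/top0.png

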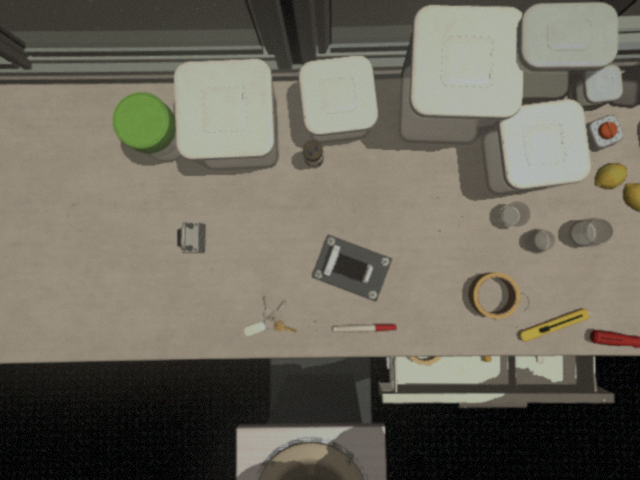

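View pics/scene0.png

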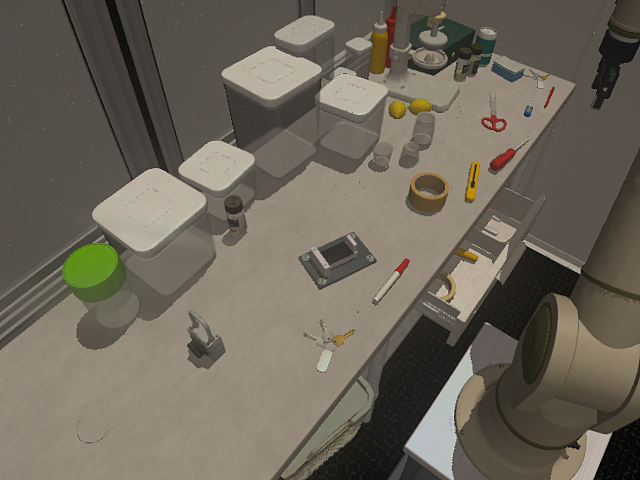

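```bash
python3 - <<'E'
from h import *
t=cv2.imread('pics/top0.png');s=cv2.imread('pics/scene0.png')
A=cv2.resize(t[205:265,160:230],None,fx=5.7,fy=5.7,interpolation=cv2.INTER_CUBIC)
B=cv2.resize(t[225:310,300:400],None,fx=4,fy=4,interpolation=cv2.INTER_CUBIC)
C=cv2.resize(s[300:370,175:235],None,fx=4,fy=4,interpolation=cv2.INTER_CUBIC)
D=cv2.resize(s[220:300,290:385],None,fx=4,fy=4,interpolation=cv2.INTER_CUBIC)
o=np.zeros((600,800,3),np.uint8)
o[0:342,0:399]=A[:342,:399];o[0:340,400:800]=B
o[342:600,0:240]=C[:258];o[340:600,400:780]=D[:260]
cv2.imwrite('pics/crop0.png',o)
c=cams.capture('top')
print(plane(c,[[193,238]],0.07),plane(c,[[332,262],[366,272],[352,268]],0.04),plane(c,[[265,325],[365,328],[313,153]],0.0))
E
```

```text
[[0.55568117 0.23106972 0.07      ]] [[ 0.50143304 -0.05380024  0.04      ]
 [ 0.47925917 -0.12473355  0.04      ]
 [ 0.48812742 -0.09556454  0.04      ]] [[ 0.36761118  0.09398638  0.        ]
 [ 0.35793116 -0.12237374  0.        ]
 [ 0.74056598 -0.01631076  0.        ]]
```

View pics/crop0.png

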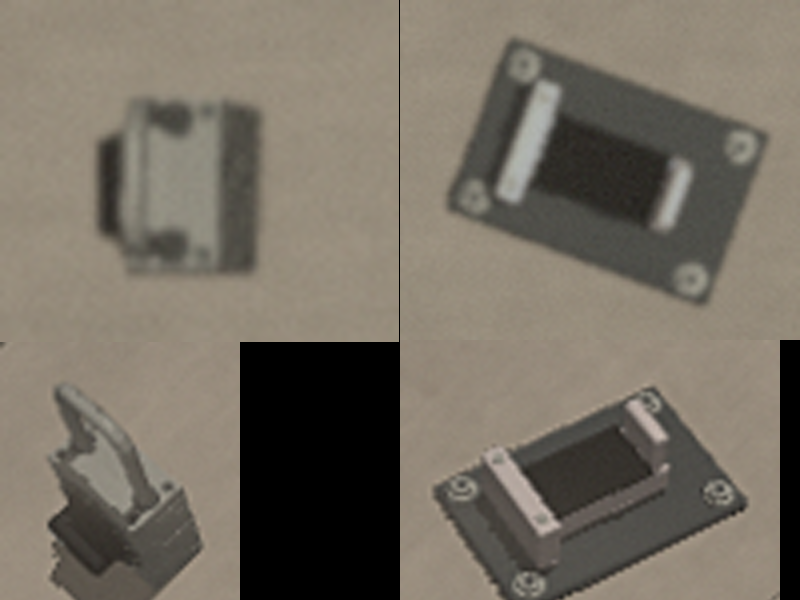

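```bash
cat >> h.py <<'E'
def down(yaw_y):
    "tool straight down, tool y at world angle yaw_y (rad)"
    y=np.array([np.cos(yaw_y),np.sin(yaw_y),0]);z=np.array([0,0,-1.]);return np.c_[np.cross(y,z),y,z]
def tilt(yaw_y,e,s):
    "tool y horizontal at yaw_y; tool z down by elevation e, horizontal part along s*(yaw_y+90deg)"
    y=np.array([np.cos(yaw_y),np.sin(yaw_y),0]);h=s*np.array([-np.sin(yaw_y),np.cos(yaw_y),0])
    z=np.cos(e)*h-np.sin(e)*np.array([0,0,1.]);return np.c_[np.cross(y,z),y,z]
def jog(p,Rt,p0=None,R0=None):
    s=monitor.get_state()
    p0=s['tcp_pos'] if p0 is None else np.array(p0,float); R0=R.from_quat(s['eef_rot']).as_matrix() if R0 is None else R0
    return np.round((np.array(p)-p0)@R0*1000,1).tolist()+np.round(R.from_matrix(R0.T@Rt).as_rotvec(),3).tolist()
E
python3 - <<'E'
from h import *
c=cap('top')
k=np.array([[525,66],[740,147],[690,280],[474,197]],float);k=np.c_[300+(k[:,0]-400)/4,225+k[:,1]/4]-.4
P=plane(c,k,.009);print(P,P.mean(0))
k=np.array([[510,38],[768,132],[707,304],[447,207]],float);k=np.c_[300+(k[:,0]-400)/4,225+k[:,1]/4]-.4
P=plane(c,k,.008);print(P,P.mean(0));d=P[1]+P[2]-P[0]-P[3];phi=np.arctan2(d[1],d[0]);print(phi,np.linalg.norm(d)/2)
k=np.array([[127,100],[220,102],[220,272],[127,272]],float)/5.7+[160,205]-.4
P=plane(c,k,.064);print(P,P.mean(0))
print(jog([.45,-.1,.30],down(phi+np.pi/2)))
E
```

```text
[[ 0.5467098  -0.05201679  0.009     ]
 [ 0.50100981 -0.1669095   0.009     ]
 [ 0.43006426 -0.13859825  0.009     ]
 [ 0.47648685 -0.02326327  0.009     ]] [ 0.48856768 -0.09519695  0.009     ]
[[ 0.56205608 -0.04416475  0.008     ]
 [ 0.50883263 -0.18219154  0.008     ]
 [ 0.41702325 -0.14750348  0.008     ]
 [ 0.47132318 -0.00856266  0.008     ]] [ 0.48980878 -0.09560561  0.008     ]
-1.9411033666889712 0.1485533057484709
[[0.58922377 0.25521894 0.064     ]
 [0.58790665 0.22152297 0.064     ]
 [0.52618625 0.22213696 0.064     ]
 [0.52678797 0.25578199 0.064     ]] [0.55752616 0.23866521 0.064     ]
[408.4, -510.9, -68.8, -0.001, -0.0, -0.937]
```

Request:
jog_arm --pt "408 -511 -69 0 0 -0.937 1" --pt "408 -511 -69 0 0 -0.937 1" --pt "408 -511 -69 0 0 -0.937 1" --pt "408 -511 -69 0 0 -0.937 1" --pt "408 -511 -69 0 0 -0.937 1" --pt "408 -511 -69 0 0 -0.937 1" --pt "408 -511 -69 0 0 -0.937 1" --pt "408 -511 -69 0 0 -0.937 1"

```text
time: 0.87
tcp_pos: [0.3214, -0.394, 0.2665]
eef_rot: [0.823, 0.568, -0.0, 0.0]
wrist_force: [0.6, -0.3, 0.7]
grip_width: 0.0854
grasp_force: 0.0
```

```bash
python3 - <<'E'
from h import *
s=monitor.get_state();print(s['tcp_pos'],s['time'],s['joint_pos'])
print(jog([.45,-.1,.30],down(-1.941+np.pi/2)))
E
```

```text
[ 0.32142649 -0.3940333   0.26652546] 0.8667 [ 1.01936686  0.31220479 -0.31541763  2.0338589   0.13183322  0.81417249
  0.26432119]
[320.5, 15.7, -33.6, 0.0, 0.0, 0.007]
```

Request:
jog_arm --pt "320 16 -34 0 0 0.007 1" --pt "320 16 -34 0 0 0.007 1" --pt "320 16 -34 0 0 0.007 1" --pt "320 16 -34 0 0 0.007 1" --pt "320 16 -34 0 0 0.007 1" --pt "320 16 -34 0 0 0.007 1" --pt "320 16 -34 0 0 0.007 1" --pt "320 16 -34 0 0 0.007 1"

```text
time: 1.53
tcp_pos: [0.4528, -0.1, 0.3009]
eef_rot: [0.826, 0.563, 0.001, 0.0]
wrist_force: [1.4, -0.7, 0.1]
grip_width: 0.0854
grasp_force: 0.0
```

```bash
python3 - <<'E'
from h import *
s=monitor.get_state();print(s['tcp_pos'],s['time'],s['joint_pos'])
c=cap('wrist','w0.png');print(ray(c,[[320,240]]))
print(proj(c,[[.4898,-.0956,.03]]))
E
```

```text
[ 0.45280915 -0.09995462  0.30094618] 1.5333 [ 0.48469214  0.22614138 -0.47025902  2.06945712  0.13257023  0.8728736
 -0.43546237]
(array([ 0.48212149, -0.02576843,  0.44406564]), array([[-0.11856007, -0.29530284, -0.94812458]]))
[[354.28937358 165.5814158 ]]
```

View pics/w0.png

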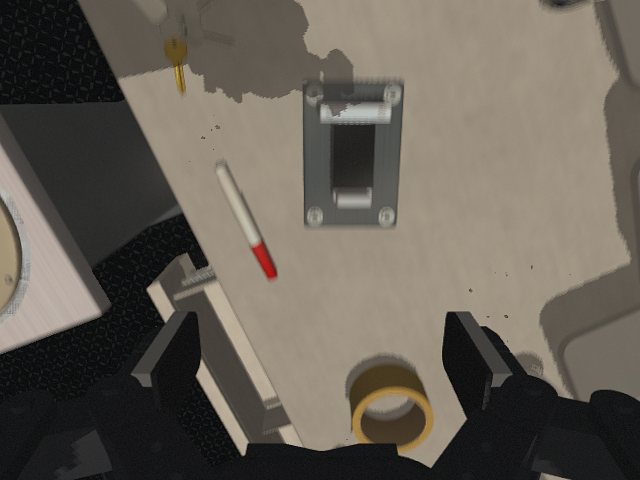

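```bash
python3 - <<'E'
from h import *
for i in range(3): c=cap('wrist','w1.png')
s=monitor.get_state();print(s['tcp_pos'],s['time'])
g=cv2.cvtColor(c['img'],cv2.COLOR_RGB2GRAY).astype(float)
H=proj(c,[[.4898,-.0956,.03]]);print(H)
ctr=np.array([[314,92],[393,92],[387,215],[315,216]])+ (proj(c,[[.4898,-.0956,.03]])-[354.3,165.6])
k=[]
for u,v in ctr:
    u=int(u);v=int(v);w=g[v-11:v+12,u-11:u+12]; w=np.clip(w-np.percentile(w,55),0,None);yy,xx=np.mgrid[-11:12,-11:12]
    k.append([u+(w*xx).sum()/w.sum(),v+(w*yy).sum()/w.sum()])
k=np.array(k);print(k)
P=plane(c,k,.009);print(P,P.mean(0))
d=P[2]+P[3]-P[0]-P[1];print('phi',np.arctan2(d[1],d[0]), np.linalg.norm(d)/2)
g2=cv2.resize(c['img'][60:250,280:430],None,fx=3,fy=3,interpolation=cv2.INTER_CUBIC);cv2.imwrite('pics/w1c.png',g2[...,::-1])
E
```

```text
[ 0.45178125 -0.10293229  0.300174  ] 1.7333
[[354.20800267 164.49828011]]
[[313.42205567  95.47601713]
 [392.38472766  90.71256818]
 [386.8870032  218.17317517]
 [314.07854722 218.92290557]]
[[ 0.47617612 -0.02095773  0.009     ]
 [ 0.54979938 -0.04482586  0.009     ]
 [ 0.50314427 -0.1655538   0.009     ]
 [ 0.4304301  -0.13801848  0.009     ]] [ 0.48988747 -0.09233897  0.009     ]
phi -1.9414236583556377 0.12755531499608594
```

View pics/w1c.png

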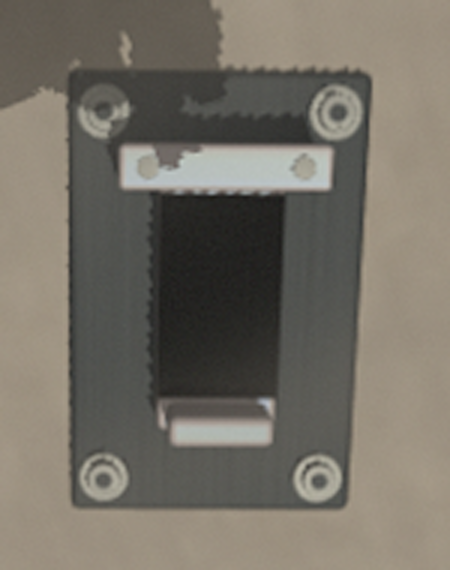

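```bash
python3 - <<'E'
from h import *
c=cap('wrist')
f=lambda k:np.array(k,float)/3+[280,60]-.33
P=plane(c,f([[104,111],[336,111],[319,477],[103,477]]),.009);print(P.round(4).tolist(),P.mean(0))
d=P[2]+P[3]-P[0]-P[1];phi=np.arctan2(d[1],d[0]);print('phi',phi)
hx=np.array([np.cos(phi),np.sin(phi)]);hy=np.array([-hx[1],hx[0]])
A=plane(c,f([[120,190],[332,190]]),.042)[:,:2];B=plane(c,f([[172,418],[272,418],[172,444],[272,444]]),.052)[:,:2]
o=P.mean(0)[:2]
for Q in(A,B): print(((Q-o)@np.c_[hx,hy]*1000).round(1).tolist())
d=A[1]-A[0];print(np.arctan2(d[1],d[0])-np.pi/2)
p=np.array([.5575,.2387,.042]);Rt=tilt(0,np.radians(40),-1)
tz=Rt[:,2];pre=p+.022*tz-.13*tz
print(pre,p+.022*tz,jog(pre,Rt));
E
```

```text
[[0.4756, -0.0243, 0.009], [0.5462, -0.0521, 0.009], [0.5007, -0.1677, 0.009], [0.4292, -0.1395, 0.009]] [ 0.48791037 -0.09590432  0.009     ]
phi -1.9499842692355616
[[-38.6, -32.5], [-38.9, 32.6]]
[[30.7, -15.9], [30.6, 15.7], [39.2, -15.7], [39.1, 16.0]]
-1.9449738216384203
[0.5575     0.3214328  0.11142106] [0.5575     0.22184702 0.02785867] [434.7, -57.8, 188.3, -0.165, -0.861, -0.352]
```

```bash
python3 - <<'E'
from h import *
print(jog([.5575,.40,.24],tilt(0,np.radians(40),-1)));
E
```

```text
[507.7, -86.8, 59.7, -0.165, -0.861, -0.352]
```

Request:
jog_arm --pt "65 -11 0 -0.02 -0.1 -0.04 1" --pt "508 -87 60 -0.165 -0.861 -0.352 1" --pt "508 -87 60 -0.165 -0.861 -0.352 1" --pt "508 -87 60 -0.165 -0.861 -0.352 1" --pt "508 -87 60 -0.165 -0.861 -0.352 1" --pt "508 -87 60 -0.165 -0.861 -0.352 1" --pt "508 -87 60 -0.165 -0.861 -0.352 1" --pt "508 -87 60 -0.165 -0.861 -0.352 1"

```text
time: 2.45
tcp_pos: [0.5148, 0.1927, 0.2663]
eef_rot: [0.653, 0.639, -0.287, 0.288]
wrist_force: [2.2, -1.0, 0.3]
grip_width: 0.0854
grasp_force: 0.0
```

```bash
python3 - <<'E'
from h import *
s=monitor.get_state();print(s['tcp_pos'],s['time'],s['joint_pos'])
print(jog([.5575,.40,.22],tilt(0,np.radians(40),-1)));
E
```

```text
[0.51479082 0.19274045 0.26634834] 2.45 [-0.49117881  0.65697074 -0.46221399  1.76105815  0.69407114  1.60326836
 -1.2795052 ]
[174.0, 38.5, -123.2, -0.008, -0.036, -0.019]
```

Request:
jog_arm --pt "174 38 -123 -0.008 -0.036 -0.019 1" --pt "174 38 -123 -0.008 -0.036 -0.019 1" --pt "174 38 -123 -0.008 -0.036 -0.019 1" --pt "174 38 -123 -0.008 -0.036 -0.019 1" --pt "174 38 -123 -0.008 -0.036 -0.019 1" --pt "174 38 -123 -0.008 -0.036 -0.019 1" --pt "174 38 -123 -0.008 -0.036 -0.019 1" --pt "174 38 -123 -0.008 -0.036 -0.019 1"

```text
time: 3.12
tcp_pos: [0.5564, 0.398, 0.2203]
eef_rot: [0.641, 0.642, -0.298, 0.297]
wrist_force: [-0.8, -0.3, 0.3]
grip_width: 0.0856
grasp_force: 0.0
```

```bash
python3 - <<'E'
from h import *
cap('wrist');cap('wrist');c=cap('wrist','w2.png')
s=monitor.get_state();print(s['tcp_pos'],s['time'],s['joint_pos'],R.from_quat(s['eef_rot']).as_matrix().round(3))
L=lambda x,y,z:[.5575-y,.2387+x,z]
print(proj(c,[L(.016,-.031,.064),L(.016,.031,.064),L(.016,-.031,0),L(.016,.031,0),L(0,0,.12)]).round(0).tolist())
p=np.array([.5575,.2387,.042]);Rt=tilt(0,np.radians(40),-1);tz=Rt[:,2]
print(jog(p-.06*tz,Rt),jog(p+.022*tz,Rt))
E
```

```text
[0.55671451 0.39728501 0.22198763] 3.2667 [-0.72441235  0.90622954 -0.40651265  1.31741058  0.66889995  1.81658932
 -1.25218156] [[ 0.001  1.    -0.002]
 [ 0.647 -0.002 -0.763]
 [-0.763 -0.001 -0.647]]
[[359.0, 162.0], [285.0, 162.0], [356.0, 101.0], [287.0, 101.0], [322.0, 231.0]]
[35.0, 1.0, 177.4, -0.002, -0.005, -0.001] [34.6, 1.2, 259.4, -0.002, -0.005, -0.001]
```

View pics/w2.png

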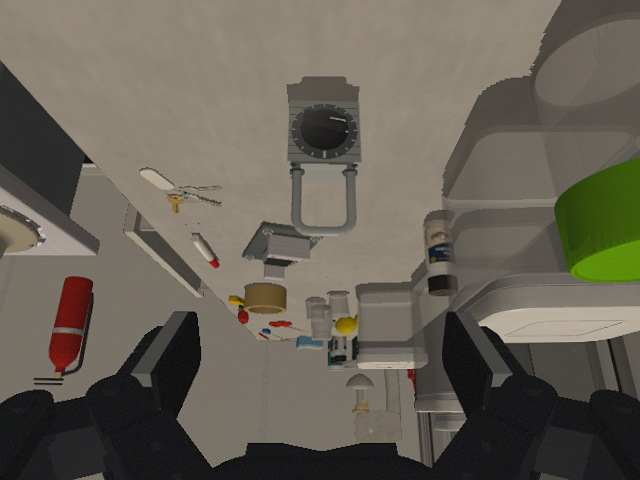

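Request:
jog_arm --pt "35 1 60 0 0 0 1" --pt "35 1 120 0 0 0 1" --pt "35 1 160 0 0 0 1" --pt "35 1 177 0 0 0 1" --pt "35 1 177 0 0 0 1" --pt "35 1 177 0 0 0 1"

```text
time: 3.77
tcp_pos: [0.5571, 0.2805, 0.0786]
eef_rot: [0.642, 0.64, -0.301, 0.297]
wrist_force: [0.5, 0.3, 0.5]
grip_width: 0.0852
grasp_force: 0.0
```

```bash
python3 - <<'E'
from h import *
cap('wrist');c=cap('wrist','w3.png')
s=monitor.get_state();print(s['tcp_pos'],s['time'],s['joint_pos'],R.from_quat(s['eef_rot']).as_matrix().round(3))
L=lambda x,y,z:[.5575-y,.2387+x,z]
print(proj(c,[L(.016,-.031,.064),L(.016,.031,.064),L(.016,-.031,0),L(.016,.031,0),L(0,0,.12)]).round(0).tolist())
p=np.array([.5575,.2387,.042]);Rt=tilt(0,np.radians(40),-1);tz=Rt[:,2]
print(jog(p+.022*tz,Rt))
E
```

```text
[0.55726109 0.28612589 0.08078455] 3.8667 [-0.6191274   0.97868061 -0.38650607  1.58833263  0.75324677  1.52331084
 -1.37898555] [[ 0.     1.    -0.002]
 [ 0.647 -0.001 -0.762]
 [-0.762 -0.001 -0.647]]
[[388.0, 294.0], [253.0, 293.0], [381.0, 172.0], [261.0, 172.0], [320.0, 425.0]]
[-1.3, 0.4, 83.3, -0.002, -0.006, -0.0]
```

View pics/w3.png

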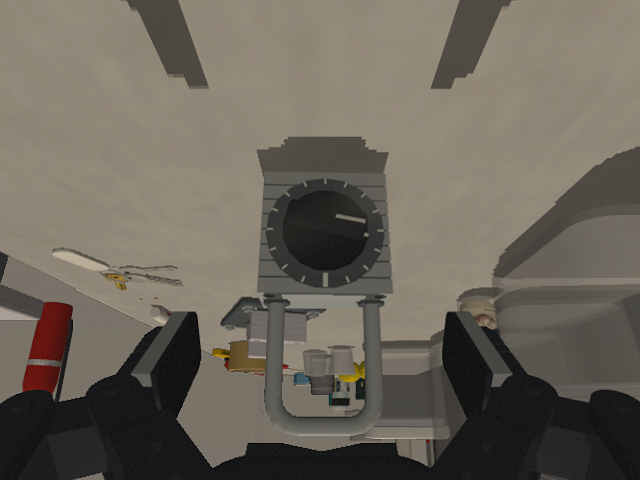

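Request:
jog_arm --pt "-1 2 30 0 0 0 1" --pt "-1 2 55 -0.001 -0.004 0 1" --pt "-1 2 75 -0.002 -0.006 0 1" --pt "-1 2 83 -0.002 -0.006 0 1" --pt "-1 2 83 -0.002 -0.006 0 1" --pt "-1 2 83 -0.002 -0.006 0 1"

```text
time: 4.37
tcp_pos: [0.559, 0.2252, 0.0278]
eef_rot: [0.64, 0.642, -0.297, 0.299]
wrist_force: [0.0, 0.2, 0.5]
grip_width: 0.0852
grasp_force: 0.0
```

```bash
python3 - <<'E'
from h import *
s=monitor.get_state();print(s['tcp_pos'],s['time'],s['joint_pos'],s['wrist_force'],R.from_quat(s['eef_rot']).as_matrix().round(3))
p=np.array([.559,.2387,.042]);Rt=tilt(0,np.radians(40),-1);tz=Rt[:,2]
print(jog(p+.022*tz,Rt))
E
```

```text
[0.55900071 0.22515512 0.02784432] 4.3667 [-0.56764118  1.01728903 -0.36141722  1.69191491  0.82192453  1.40448392
 -1.43165103] [0.03580014 0.2444009  0.46273229] [[-0.001  1.     0.003]
 [ 0.644  0.003 -0.765]
 [-0.765  0.001 -0.644]]
[-2.1, -0.0, 2.5, 0.003, -0.002, 0.001]
```

Good. Close.

Request:
jog_arm --pt "-2 0 2 0 0 0 0.4" --pt "-2 0 2 0 0 0 0" --pt "-2 0 2 0 0 0 -0.5" --pt "-2 0 2 0 0 0 -1" --pt "-2 0 2 0 0 0 -1" --pt "-2 0 2 0 0 0 -1" --pt "-2 0 2 0 0 0 -1"

```text
time: 4.95
tcp_pos: [0.559, 0.2221, 0.0283]
eef_rot: [0.64, 0.642, -0.298, 0.299]
wrist_force: [0.0, 2.7, 6.1]
grip_width: 0.062
grasp_force: 65.8
```

```bash
python3 - <<'E'
from h import *
c=cap('wrist','w4.png')
s=monitor.get_state();print(s['tcp_pos'],s['time'],s['wrist_force'],s['ft_torque'],s['grasp_force'],R.from_quat(s['eef_rot']).as_matrix().round(3))
E
```

```text
[0.55900055 0.22211945 0.02833348] 5.0 [-0.39239609  2.771503    6.14040093] [ 0.15374911  0.19272483 -0.01340249] 65.81800103187561 [[-0.001  1.     0.003]
 [ 0.644  0.003 -0.765]
 [-0.765  0.001 -0.644]]
```

Request:
jog_arm --pt "-31 0 -26 0 0 0 -1" --pt "-62 0 -52 0 0 0 -1" --pt "-93 0 -78 0 0 0 -1" --pt "-124 0 -104 0 0 0 -1" --pt "-138 0 -116 0 0 0 -1" --pt "-138 0 -116 0 0 0 -1"

```text
time: 5.5
tcp_pos: [0.5596, 0.2226, 0.2115]
eef_rot: [0.642, 0.642, -0.295, 0.299]
wrist_force: [-0.1, 0.4, -4.4]
grip_width: 0.0611
grasp_force: 67.1
```

```bash
cat >> h.py <<'E'
phi=-1.948; hx=np.array([np.cos(phi),np.sin(phi),0]); up=np.array([0,0,1.]); seat=np.array([.4894,-.0922,.030])
# grasp: tool pose and lock pose (origin, axes) when gripped
pg=np.array([.559,.2221,.0283]);Rg=tilt(0,np.radians(40),-1);lg=np.array([.559,.2387,0]);Lg=np.array([[0,-1,0],[1,0,0],[0,0,1.]])
tl=Rg.T@(lg-pg); Rl=Rg.T@Lg   # lock in tool
def toolfor(lp,LR):
    Rt=LR@Rl.T; return lp-Rt@tl,Rt
LP=np.c_[up,np.cross(hx,up),hx]
E
python3 - <<'E'
from h import *
s=monitor.get_state();print(s['tcp_pos'],s['time'],s['wrist_force'],s['joint_pos'])
for dz in(.15,.0):
    p,Rt=toolfor(seat-.032*hx+up*(.016+dz),LP);print(p,jog(p,Rt),Rt[:,2])
E
```

```text
[0.55957974 0.22255811 0.21151913] 5.5 [-0.05244723  0.41514061 -4.42700725] [-0.54275777  0.77758284 -0.39731114  1.66594299  0.73876616  1.5918132
 -1.26399797]
[ 0.49076279 -0.08876012  0.1794    ] [-177.0, -69.9, 257.8, 0.042, 1.544, 0.419] [ 0.23675293  0.5975985  -0.76604444]
[ 0.49076279 -0.08876012  0.0294    ] [-62.6, -70.7, 354.8, 0.042, 1.544, 0.419] [ 0.23675293  0.5975985  -0.76604444]
```

Request:
jog_arm --pt "-253 -69 193 0.042 1.544 0.419 -1" --pt "-253 -69 193 0.042 1.544 0.419 -1" --pt "-253 -69 193 0.042 1.544 0.419 -1" --pt "-253 -69 193 0.042 1.544 0.419 -1" --pt "-253 -69 193 0.042 1.544 0.419 -1" --pt "-253 -69 193 0.042 1.544 0.419 -1" --pt "-253 -69 193 0.042 1.544 0.419 -1" --pt "-253 -69 193 0.042 1.544 0.419 -1"

```text
time: 6.17
tcp_pos: [0.4969, -0.0528, 0.2665]
eef_rot: [0.775, 0.631, 0.006, 0.032]
wrist_force: [-0.2, 0.1, -4.1]
grip_width: 0.0614
grasp_force: 66.9
```

```bash
python3 - <<'E'
from h import *
s=monitor.get_state();print(s['tcp_pos'],s['time'],s['wrist_force'],s['joint_pos'])
for dz in(.25,.0):
    p,Rt=toolfor(seat-.032*hx+up*(.016+dz),LP);print(p,jog(p,Rt),Rt[:,2])
E
```

```text
[ 0.49693469 -0.05281448  0.26651935] 6.1667 [-0.17909567  0.09708087 -4.10555656] [ 0.43106182  0.31313442 -0.595827    2.07517756  0.31787885  0.78477991
 -0.56631001]
[ 0.49076279 -0.08876012  0.2794    ] [-36.8, 2.0, -11.6, -0.002, 0.722, 0.187] [ 0.23675293  0.5975985  -0.76604444]
[ 0.49076279 -0.08876012  0.0294    ] [-29.0, -12.6, 237.8, -0.002, 0.722, 0.187] [ 0.23675293  0.5975985  -0.76604444]
```

Request:
jog_arm --pt "-37 2 -12 -0.002 0.722 0.187 -1" --pt "-37 2 -12 -0.002 0.722 0.187 -1" --pt "-37 2 -12 -0.002 0.722 0.187 -1" --pt "-37 2 -12 -0.002 0.722 0.187 -1" --pt "-37 2 -12 -0.002 0.722 0.187 -1" --pt "-37 2 -12 -0.002 0.722 0.187 -1" --pt "-37 2 -12 -0.002 0.722 0.187 -1" --pt "-37 2 -12 -0.002 0.722 0.187 -1"

```text
time: 6.83
tcp_pos: [0.4902, -0.0901, 0.2771]
eef_rot: [0.779, 0.525, 0.282, -0.194]
wrist_force: [-0.3, 0.2, -4.3]
grip_width: 0.061
grasp_force: 67.0
```

```bash
python3 - <<'E'
from h import *
c=cap('scene','s1.png');t=cap('top','t1.png')
s=monitor.get_state();print(s['tcp_pos'],s['time'],s['wrist_force'],s['joint_pos'])
Rc=R.from_quat(s['eef_rot']).as_matrix()
lo=s['tcp_pos']+Rc@tl; LR=Rc@Rl; print(lo,LR.round(3))
A=proj(c,[lo+LR@np.array(v) for v in([0,0,0],[0,0,.120],[.016,0,.033],[.016,0.031,.064],[.016,-.031,.064],[-.016,.031,.064],[-.016,-.031,.064],[.016,.031,0],[.016,-.031,0])]);print(A.round(0).tolist())
im=c['img'].copy()
for u,v in A: cv2.circle(im,(int(u*1),int(v)),1,(255,0,0),-1)
u,v=A[0].astype(int);w=im[v-50:v+50,u-60:u+60]
cv2.imwrite('pics/s1c.png',cv2.resize(w,None,fx=6,fy=6,interpolation=cv2.INTER_CUBIC)[...,::-1])
for dz in(.06,.0):
    p,Rt=toolfor(seat-.032*hx+up*(.016+dz),LP);print(p,jog(p,Rt))
E
```

```text
[ 0.49132529 -0.08721972  0.27920565] 6.9333 [ 0.83801626  0.89738371 -3.02549861] [ 1.16444036  0.52943961 -0.96405185  2.09233232 -0.41496515  0.70273297
  0.22466908]
[ 0.50176287 -0.06085199  0.29570566] [[ 0.003 -0.93  -0.367]
 [ 0.003  0.367 -0.93 ]
 [ 1.     0.002  0.004]]
[[324.0, 169.0], [379.0, 146.0], [339.0, 156.0], [364.0, 160.0], [345.0, 140.0], [363.0, 173.0], [344.0, 154.0], [333.0, 172.0], [315.0, 152.0]]
[ 0.49076279 -0.08876012  0.0894    ] [-122.8, 0.4, 144.8, -0.002, 0.004, -0.0]
[ 0.49076279 -0.08876012  0.0294    ] [-161.2, 0.5, 190.9, -0.002, 0.004, -0.0]
```

View pics/s1c.png

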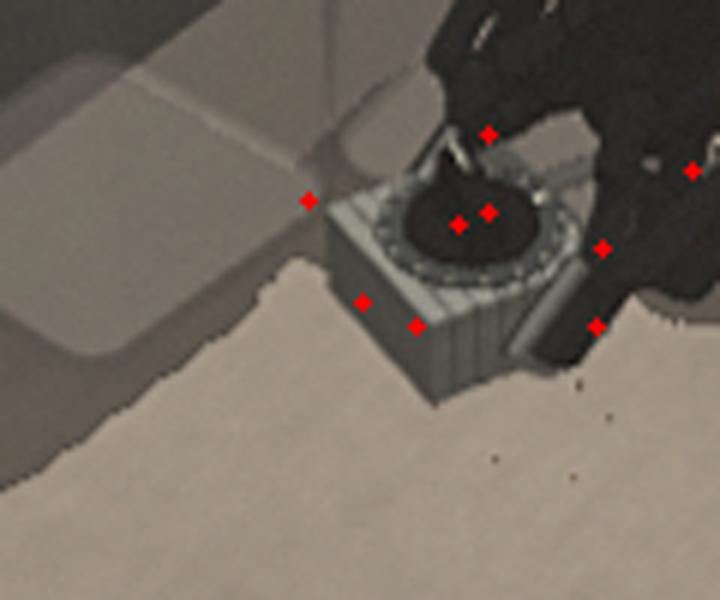

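```bash
python3 - <<'E'
from h import *
c=cap('scene','s2.png');t=cap('top')
s=monitor.get_state();Rc=R.from_quat(s['eef_rot']).as_matrix();lo=s['tcp_pos']+Rc@tl; LR=Rc@Rl;print(s['tcp_pos'])
hy=np.cross(up,hx)
def ov(c,img,pts,ctr,fx,wh):
    A=proj(c,pts);u0,v0=(proj(c,[ctr])[0]-np.array(wh)/2).astype(int)
    w=cv2.resize(img[v0:v0+wh[1],u0:u0+wh[0]],None,fx=fx,fy=fx,interpolation=cv2.INTER_CUBIC)
    for u,v in A: 
        q=(int((u+.5-u0)*fx),int((v+.5-v0)*fx));cv2.circle(w,q,2,(255,0,0),-1)
    return w[...,::-1]
lk=[lo+LR@np.array(v) for v in([.016,.031,0],[.016,-.031,0],[-.016,.031,0],[.016,.031,.064],[.016,-.031,.064])]
o=seat-up*.03+.004*hx
hd=[o+hx*a+hy*b+up*.008 for a in(-.075,.075) for b in(-.05,.05)]+[seat+hx*-.0345+hy*b+up*.012 for b in(-.033,.033)]+[seat+hx*.0345+hy*b+up*.022 for b in(-.017,.017)]
s0=cv2.imread('pics/scene0.png')[...,::-1];t0=cv2.imread('pics/top0.png')[...,::-1]
W=[ov(c,c['img'],lk,lo,4,(90,70)),ov(c,s0,hd,seat,4,(100,70)),ov(t,t['img'],lk,lo,4,(90,70)),ov(t,t0,hd,seat,4,(100,70))]
cv2.imwrite('pics/ov.png',np.vstack([np.hstack(W[:2]),np.hstack(W[2:])]))
E
```

```text
[ 0.49206152 -0.08571131  0.28047622]
```

View pics/ov.png

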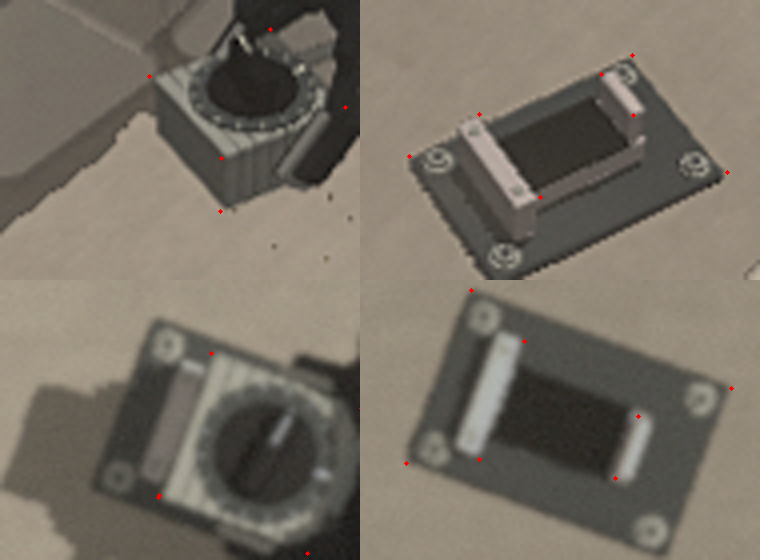

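```bash
cat >> h.py <<'E'
seat2=seat-.002*hx
E
python3 - <<'E'
from h import *
s=monitor.get_state();print(s['tcp_pos'])
for dz in(.03,):
    p,Rt=toolfor(seat2-.032*hx+up*(.016+dz),LP);print(p,jog(p,Rt))
E
```

```text
[ 0.49206152 -0.08571131  0.28047622]
[ 0.49149944 -0.08690072  0.0594    ] [-142.3, -0.3, 169.2, -0.002, 0.005, 0.004]
```

Request:
jog_arm --pt "-26 0 31 0 0 0 -1" --pt "-52 0 62 0 0 0 -1" --pt "-78 0 93 0 0 0 -1" --pt "-104 0 124 0 0 0 -1" --pt "-130 0 155 -0.002 0.005 0.004 -1" --pt "-142 0 169 -0.002 0.005 0.004 -1" --pt "-142 0 169 -0.002 0.005 0.004 -1" --pt "-142 0 169 -0.002 0.005 0.004 -1"

```text
time: 7.7
tcp_pos: [0.4925, -0.0863, 0.0601]
eef_rot: [0.777, 0.528, 0.283, -0.193]
wrist_force: [-0.6, -0.2, -3.1]
grip_width: 0.0614
grasp_force: 67.0
```

Request:
jog_arm --pt "0 0 0 0 0 0 -1" --pt "0 0 0 0 0 0 -1" --pt "0 0 0 0 0 0 -1"

```text
time: 7.95
tcp_pos: [0.4926, -0.088, 0.0613]
eef_rot: [0.777, 0.528, 0.284, -0.191]
wrist_force: [0.3, -0.1, -3.4]
grip_width: 0.0614
grasp_force: 67.0
```

```bash
python3 - <<'E'
from h import *
s=monitor.get_state();print(s['tcp_pos'],s['time'],s['wrist_force'],s['ft_torque'])
Rc=R.from_quat(s['eef_rot']).as_matrix();lo=s['tcp_pos']+Rc@tl; LR=Rc@Rl
hy=np.cross(up,hx);d=lo+LR@[-.016,0,.032]-seat;print('lock back vs seat along hx,hy,z',(d@np.c_[hx,hy,up]*1000).round(1),(LP.T@LR).round(3))
for dz in(.0,):
    p,Rt=toolfor(seat2-.032*hx+up*(.016+dz),LP);print(p,jog(p,Rt))
E
```

```text
[ 0.49260474 -0.08801788  0.06131071] 7.95 [ 0.29405334 -0.07241525 -3.44155182] [-1.0810721   0.43935591 -0.01296725]
lock back vs seat along hx,hy,z [-1.4  1.4 31.9] [[ 1.    -0.003 -0.   ]
 [ 0.003  1.     0.002]
 [ 0.    -0.002  1.   ]]
[ 0.49149944 -0.08690072  0.0294    ] [-20.0, -1.5, 24.8, 0.003, -0.0, 0.0]
```

Request:
jog_arm --pt "-5 -1.5 6 0.003 0 0 -1" --pt "-10 -1.5 12 0.003 0 0 -1" --pt "-14 -1.5 17.5 0.003 0 0 -1" --pt "-17 -1.5 21 0.003 0 0 -1" --pt "-17 -1.5 21 0.003 0 0 -1" --pt "-17 -1.5 21 0.003 0 0 -1"

```text
time: 8.45
tcp_pos: [0.4904, -0.0864, 0.0322]
eef_rot: [0.777, 0.527, 0.283, -0.194]
wrist_force: [-0.5, -0.7, -2.4]
grip_width: 0.0617
grasp_force: 67.1
```

```bash
cat > st.py <<'E'
from h import *
s=monitor.get_state();print(s['tcp_pos'],s['time'],s['wrist_force'],s['ft_torque'])
Rc=R.from_quat(s['eef_rot']).as_matrix();lo=s['tcp_pos']+Rc@tl; LR=Rc@Rl
hy=np.cross(up,hx);d=lo+LR@[-.016,0,.032]-seat;print('lock back vs seat along hx,hy,z',(d@np.c_[hx,hy,up]*1000).round(1),(LP.T@LR).round(3)[1])
p,Rt=toolfor(seat2-.032*hx+up*.016,LP);print(jog(p,Rt))
E
python3 st.py
```

```text
[ 0.49037071 -0.08639898  0.03220343] 8.45 [-0.47959197 -0.71140191 -2.39278796] [-1.02946508  0.3994574   0.03816325]
lock back vs seat along hx,hy,z [-2.  -1.2  2.8] [-0.004  1.     0.   ]
[-1.8, 1.2, 2.1, -0.003, -0.002, -0.003]
```

Request:
jog_arm --pt "-1 0.6 1 0 0 0 -1" --pt "-1.8 1 2.1 0 0 0 -1" --pt "-1.8 1 2.1 0 0 0 -1" --pt "-1.8 1 2.1 0 0 0 -1"

```text
time: 8.78
tcp_pos: [0.4916, -0.0871, 0.03]
eef_rot: [0.777, 0.528, 0.283, -0.194]
wrist_force: [-0.0, -0.3, -3.2]
grip_width: 0.0614
grasp_force: 67.1
```

```bash
python3 st.py
```

```text
[ 0.49164205 -0.08708006  0.03000589] 8.7833 [-0.0185798  -0.28771586 -3.20556484] [-1.00072311e+00  3.75476510e-01  4.55790234e-05]
lock back vs seat along hx,hy,z [-1.9  0.2  0.6] [-0.002  1.     0.   ]
[-0.3, -0.2, 0.5, -0.002, -0.002, -0.002]
```

Lower 2 mm more, watching force.

Request:
jog_arm --pt "-0.6 0 0.8 0 0 0 -1" --pt "-1.2 0 1.6 0 0 0 -1" --pt "-1.2 0 1.6 0 0 0 -1" --pt "-1.2 0 1.6 0 0 0 -1"

```text
time: 9.12
tcp_pos: [0.4917, -0.087, 0.0297]
eef_rot: [0.777, 0.528, 0.283, -0.193]
wrist_force: [-8.5, -11.8, 24.6]
grip_width: 0.0613
grasp_force: 69.3
```

```bash
python3 st.py
```

```text
[ 0.49165911 -0.08702602  0.02974559] 9.1167 [ -8.46764366 -11.82976604  24.62553528] [ 0.61144394 -0.0444363   0.34552182]
lock back vs seat along hx,hy,z [-1.9  0.2  0.3] [-0.001  1.    -0.   ]
[-0.2, -0.2, 0.3, -0.001, -0.002, -0.0]
```

Request:
jog_arm --pt "0.6 0 -0.8 0 0 0 -1" --pt "0.6 0 -0.8 0 0 0 0" --pt "0.6 0 -0.8 0 0 0 1" --pt "0.6 0 -0.8 0 0 0 1" --pt "0.6 0 -0.8 0 0 0 1" --pt "0.6 0 -0.8 0 0 0 1" --pt "0.6 0 -0.8 0 0 0 1"

```text
time: 9.7
tcp_pos: [0.4915, -0.0868, 0.0288]
eef_rot: [0.777, 0.527, 0.283, -0.194]
wrist_force: [-0.5, -1.1, 0.0]
grip_width: 0.0853
grasp_force: 0.0
```

Request:
jog_arm --pt "0 0 -10 0 0 0 1" --pt "0 0 -35 0 0 0 1" --pt "0 0 -75 0 0 0 1" --pt "0 0 -115 0 0 0 1" --pt "0 0 -155 0 0 0 1" --pt "0 0 -180 0 0 0 1" --pt "0 0 -180 0 0 0 1" --pt "0 0 -180 0 0 0 1"

```text
time: 10.37
tcp_pos: [0.449, -0.1964, 0.1675]
eef_rot: [0.778, 0.527, 0.283, -0.192]
wrist_force: [-0.4, -0.2, -0.7]
grip_width: 0.0851
grasp_force: 0.0
```

```bash
python3 - <<'E'
from h import *
s=monitor.get_state();print(s['tcp_pos'],s['time'],s['joint_pos'])
# view pose: straight down above dial with bar-perp yaw guess
print(jog([.4894,-.10,.24],down(phi+np.pi/2)))
E
```

```text
[ 0.44895949 -0.19643206  0.16749031] 10.3667 [ 1.26746998  0.72711891 -0.84542068  2.10334988 -0.28009702  0.64626316
  0.38994934]
[126.7, 1.7, 11.6, 0.0, -0.698, -0.003]
```

Request:
jog_arm --pt "156 2 12 0 -0.698 -0.003 1" --pt "156 2 12 0 -0.698 -0.003 1" --pt "156 2 12 0 -0.698 -0.003 1" --pt "156 2 12 0 -0.698 -0.003 1" --pt "156 2 12 0 -0.698 -0.003 1" --pt "156 2 12 0 -0.698 -0.003 1" --pt "156 2 12 0 -0.698 -0.003 1" --pt "156 2 12 0 -0.698 -0.003 1"

```text
time: 11.03
tcp_pos: [0.4997, -0.0696, 0.2585]
eef_rot: [0.823, 0.569, -0.0, 0.001]
wrist_force: [-0.2, 0.7, -0.8]
grip_width: 0.0853
grasp_force: 0.0
```

```bash
python3 - <<'E'
from h import *
for i in range(3): cap('wrist')
c=cap('wrist','w5.png');s=monitor.get_state();print(s['tcp_pos'],s['time'],s['eef_rot'])
# rectify the plane z=.065 (bar top) into hx/hy frame around the seat: 0.2 mm/px, shackle to the right
hy=np.cross(up,hx)
def rect(c,z,S=400,k=.0003):
    yy,xx=np.mgrid[:S,:S];P=seat[:2]+((xx-S/4)*k)[...,None]*hx[:2]-((yy-S/2)*k)[...,None]*hy[:2]
    P=np.dstack([P,np.full((S,S),z)]).reshape(-1,3);q=proj(c,P).reshape(S,S,2).astype(np.float32)
    return cv2.remap(c['img'],q[...,0],q[...,1],cv2.INTER_CUBIC)[...,::-1].copy()
a=rect(c,.0813);b=rect(c,.062)
for w in(a,b): cv2.circle(w,(103,200),2,(0,0,255),-1)
# dial plane with lock outline expected
for x,y in[(-.032,-.031),(-.032,.031),(.032,-.031),(.032,.031),(.088,0)]: cv2.circle(b,(int(100+x/.0003),int(200-y/.0003)),2,(0,0,255),-1)
cv2.imwrite('pics/rect.png',np.hstack([a,b]))
g=cv2.cvtColor(a,cv2.COLOR_BGR2GRAY); m=np.zeros_like(g);cv2.circle(m,(103,200),58,255,-1)
_,l,st,ce=cv2.connectedComponentsWithStats(((g>120)&(m>0)).astype(np.uint8))
for i in range(1,len(st)):
    if st[i][4]>30: print(st[i],cv2.minAreaRect(np.argwhere(l==i)[:,::-1].astype(np.float32)))
E
```

```text
[ 0.4970759  -0.07772041  0.2567096 ] 11.2333 [ 8.26365952e-01  5.63127737e-01 -1.61651171e-04 -2.53758556e-03]
[ 97 145  12  42 233] ((102.60398864746094, 165.42800903320312), (5.634891986846924, 42.12752151489258), 10.304845809936523)
[147 196  15   7  93] ((154.0, 199.0), (14.0, 6.0), 0.0)
```

View pics/rect.png

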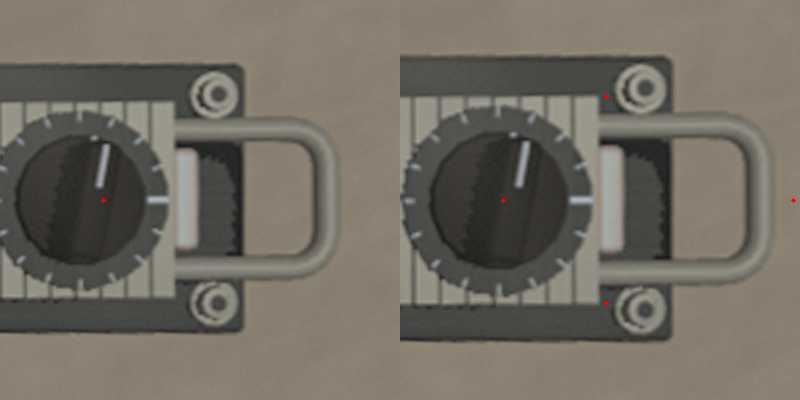

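```bash
cat >> h.py <<'E'
dial=seat-.001*hx
E
python3 - <<'E'
from h import *
s=monitor.get_state();print(s['joint_pos'])
print(jog([*dial[:2],.14],down(phi+np.pi/2+1.39)),jog([*dial[:2],.14],down(phi-np.pi/2+1.39)))
E
```

```text
[ 0.37761371  0.33131646 -0.43185609  2.04875611  0.18487198  0.8016367
 -0.53758124]
[-15.6, -1.3, 116.7, -0.002, -0.005, -1.387] [-15.6, -1.3, 116.7, -0.005, 0.002, 1.754]
```

Request:
jog_arm --pt "-16 -1 117 0 0 -1.387 1" --pt "-16 -1 117 0 0 -1.387 1" --pt "-16 -1 117 0 0 -1.387 1" --pt "-16 -1 117 0 0 -1.387 1" --pt "-16 -1 117 0 0 -1.387 1" --pt "-16 -1 117 0 0 -1.387 1" --pt "-16 -1 117 0 0 -1.387 1" --pt "-16 -1 117 0 0 -1.387 1"

```text
time: 11.9
tcp_pos: [0.4898, -0.0942, 0.1399]
eef_rot: [0.455, 0.891, 0.001, -0.002]
wrist_force: [-0.9, 0.4, -0.3]
grip_width: 0.0854
grasp_force: 0.0
```

```bash
python3 -c "
from h import *
print(jog([*dial[:2],.14],down(phi+np.pi/2+1.39)))"
```

```text
[2.4, 1.7, -0.1, 0.001, -0.005, -0.386]
```

Request:
jog_arm --pt "2.5 1.5 0 0.001 -0.005 -0.386 1" --pt "2.5 1.5 0 0.001 -0.005 -0.386 1" --pt "2.5 1.5 0 0.001 -0.005 -0.386 1" --pt "2.5 1.5 0 0.001 -0.005 -0.386 1" --pt "2.5 1.5 0 0.001 -0.005 -0.386 1" --pt "2.5 1.5 0 0.001 -0.005 -0.386 1"

```text
time: 12.4
tcp_pos: [0.4903, -0.0903, 0.1404]
eef_rot: [0.279, 0.96, -0.0, 0.001]
wrist_force: [0.9, 0.1, -0.2]
grip_width: 0.0853
grasp_force: 0.0
```

```bash
python3 -c "
from h import *
print(monitor.get_state()['tcp_pos'],jog([*dial[:2],.07],down(phi+np.pi/2+1.39)))"
```

```text
[ 0.4902705  -0.09026234  0.14041163] [-0.0, -1.1, 70.4, -0.0, 0.001, -0.008]
```

Request:
jog_arm --pt "0 -1 35 0 0 -0.008 0" --pt "0 -1 60 0 0 -0.008 -0.2" --pt "0 -1 70 0 0 -0.008 -0.2" --pt "0 -1 70 0 0 -0.008 -0.2" --pt "0 -1 70 0 0 -0.008 -0.2" --pt "0 -1 70 0 0 -0.008 -0.2"

```text
time: 12.9
tcp_pos: [0.4909, -0.0899, 0.0715]
eef_rot: [0.273, 0.962, -0.0, 0.002]
wrist_force: [0.2, 0.1, -0.1]
grip_width: 0.034
grasp_force: 0.0
```

```bash
python3 -c "
from h import *
s=monitor.get_state();print(s['tcp_pos'],s['wrist_force'],jog([*dial[:2],.07],down(phi+np.pi/2+1.39)))"
```

```text
[ 0.49089414 -0.08990111  0.07153007] [ 0.15661874  0.09871298 -0.09724725] [0.2, -1.8, 1.5, -0.0, 0.003, 0.005]
```

Request:
jog_arm --pt "0 -1.5 1 0 0 0.005 -0.4" --pt "0 -1.5 1 0 0 0.005 -0.7" --pt "0 -1.5 1 0 0 0.005 -1" --pt "0 -1.5 1 0 0 0.005 -1" --pt "0 -1.5 1 0 0 0.005 -1" --pt "0 -1.5 1 0 0 0.005 -1"

```text
time: 13.4
tcp_pos: [0.4899, -0.0917, 0.0707]
eef_rot: [0.275, 0.961, -0.001, 0.002]
wrist_force: [-0.7, -0.1, 5.7]
grip_width: 0.0091
grasp_force: 59.5
```

```bash
python3 -c "
from h import *
s=monitor.get_state();print(s['tcp_pos'],s['wrist_force'],s['ft_torque'],s['grasp_force'],jog([*dial[:2],.071],down(phi+np.pi/2)))"
```

```text
[ 0.48991136 -0.09173861  0.07073104] [-0.69572972 -0.14176464  5.72840805] [-0.24617056  0.30248041  0.05152349] 59.52934920787811 [0.4, 0.3, -0.3, 0.002, 0.004, 1.391]
```

Request:
jog_arm --pt "0 0 0 0 0 0.1 -1" --pt "0 0 0 0 0 0.2 -1" --pt "0 0 0 0 0 0.3 -1" --pt "0 0 0 0 0 0.4 -1" --pt "0 0 0 0 0 0.5 -1" --pt "0 0 0 0 0 0.6 -1" --pt "0 0 0 0 0 0.7 -1" --pt "0 0 0 0 0 0.7 -1"

```text
time: 14.07
tcp_pos: [0.4898, -0.0916, 0.0707]
eef_rot: [0.59, 0.808, -0.0, 0.002]
wrist_force: [-0.7, -1.4, 6.9]
grip_width: 0.0094
grasp_force: 59.6
```

```bash
python3 -c "
from h import *
s=monitor.get_state();print(s['tcp_pos'],s['wrist_force'],s['ft_torque'],s['grasp_force'],jog([*dial[:2],.071],down(phi+np.pi/2)))"
```

```text
[ 0.48982868 -0.09160377  0.07069071] [-0.71389184 -1.36763681  6.92553219] [-0.20295227  0.32737415  0.05669275] 59.59014058113098 [0.3, 0.0, -0.3, 0.003, 0.003, 0.686]
```

Request:
jog_arm --pt "0 0 0 0 0 0.1 -1" --pt "0 0 0 0 0 0.2 -1" --pt "0 0 0 0 0 0.3 -1" --pt "0 0 0 0 0 0.4 -1" --pt "0 0 0 0 0 0.5 -1" --pt "0 0 0 0 0 0.6 -1" --pt "0 0 0 0 0 0.69 -1" --pt "0 0 0 0 0 0.69 -1"

```text
time: 14.73
tcp_pos: [0.4902, -0.0914, 0.0707]
eef_rot: [0.828, 0.561, 0.001, 0.002]
wrist_force: [-1.1, -1.0, 9.1]
grip_width: 0.0089
grasp_force: 60.1
```

Request:
jog_arm --pt "0 0 0 0 0 0.01 -1" --pt "0 0 0 0 0 0.01 -1" --pt "0 0 0 0 0 0.01 0" --pt "0 0 0 0 0 0.01 0" --pt "0 0 0 0 0 0.01 0"

```text
time: 15.15
tcp_pos: [0.4898, -0.0912, 0.0699]
eef_rot: [0.829, 0.559, 0.001, 0.001]
wrist_force: [-0.3, 0.1, -0.3]
grip_width: 0.0422
grasp_force: 0.0
```

Request:
jog_arm --pt "0 0 -20 0 0 0 0" --pt "10 0 -60 0 0 0 0" --pt "25 0 -100 0 0 0 0" --pt "30 0 -140 0 0 0 0" --pt "30 0 -170 0 0 0 0" --pt "30 0 -170 0 0 0 0" --pt "30 0 -170 0 0 0 0" --pt "30 0 -170 0 0 0 0"

```text
time: 15.82
tcp_pos: [0.5001, -0.0634, 0.2394]
eef_rot: [0.829, 0.559, 0.0, 0.001]
wrist_force: [0.3, -0.5, 0.0]
grip_width: 0.0422
grasp_force: 0.0
```

```bash
cat > meas.py <<'E'
from h import *
for i in range(2): cap('wrist')
c=cap('wrist','w6.png');s=monitor.get_state();print(s['tcp_pos'],s['time'],s['eef_rot'])
hy=np.cross(up,hx)
def rect(c,z,S=400,k=.0003):
    yy,xx=np.mgrid[:S,:S];P=seat[:2]+((xx-S/4)*k)[...,None]*hx[:2]-((yy-S/2)*k)[...,None]*hy[:2]
    P=np.dstack([P,np.full((S,S),z)]).reshape(-1,3);q=proj(c,P).reshape(S,S,2).astype(np.float32)
    return cv2.remap(c['img'],q[...,0],q[...,1],cv2.INTER_CUBIC)
for z in(.0813,.062):
    g=cv2.cvtColor(rect(c,z),cv2.COLOR_RGB2GRAY); m=np.zeros_like(g);cv2.circle(m,(96,200),64,255,-1)
    _,l,st,ce=cv2.connectedComponentsWithStats(((g>115)&(m>0)).astype(np.uint8))
    for i in range(1,len(st)):
        if st[i][4]>20: print(z,st[i],cv2.fitLine(np.argwhere(l==i)[:,::-1].astype(np.float32),2,0,.01,.01).ravel().round(3))
cv2.imwrite('pics/r2.png',rect(c,.0813))
E
python3 meas.py
```

```text
[ 0.49990621 -0.06319062  0.23849286] 15.9667 [ 8.29447640e-01  5.58583909e-01 -6.30994257e-04  4.81392814e-04]
0.0813 [145 166   8   6  31] [  0.97   -0.245 148.129 169.065]
0.0813 [104 189  57  23 361] [9.99000e-01 3.20000e-02 1.34740e+02 2.00047e+02]
0.0813 [143 230   9   6  35] [  0.922   0.388 146.914 232.371]
0.062 [128 196  33   7 190] [1.00000e+00 2.60000e-02 1.43474e+02 1.99416e+02]
```

```bash
python3 - <<'E'
from h import *
g=cv2.cvtColor(cv2.imread('pics/r2.png'),cv2.COLOR_BGR2GRAY).astype(int)
for x in range(94,166,5):
    r=np.where(g[150:250,x]>115)[0]+150; print(x,r.min() if len(r) else '',r.max() if len(r) else '',len(r), g[175:225:5,x])
hy=np.cross(up,hx)
print(jog(dial+hx*.087+up*.11,down(phi)), jog(dial+hx*.087+up*.11,down(phi+np.pi)))
print(monitor.get_state()['joint_pos'])
E
```

```text
94   0 [51 42 32 50 46 45 42 40 33 27]
99   0 [48 44 31 50 45 41 42 39 29 34]
104 198 200 3 [ 49  42  33  49  57 123  37  37  29  40]
109 197 202 6 [ 48  44  29  45  68 176  43  41  27  25]
114 197 202 6 [ 47  43  31  48  66 179  52  37  29  27]
119 197 202 6 [ 47  43  26  48  66 179  50  35  28  42]
124 197 202 6 [ 46  42  27  45  62 178  53  36  30  41]
129 197 202 6 [ 46  41  29  44  55 178  51  38  26  42]
134 198 202 5 [ 68  59  26  45  48 177  54  34  25  64]
139 198 202 5 [ 80  74  22  45  49 176  53  37  28  72]
144 198 249 10 [ 75  79  47  32  42 177  48  30  43  74]
149 150 249 31 [ 70  76  79  67  71 182 102  69  77  75]
154 150 249 53 [ 93  77  73  74  77 182 123  71  71  81]
159 150 249 100 [160 139 124 123 123 170 141 125 126 144]
164 150 249 100 [147 148 147 146 145 144 146 145 142 143]
[-116.7, 1.9, 98.7, 0.001, 0.001, 1.563] [-116.7, 1.9, 98.7, -0.001, 0.001, -1.579]
[ 0.30273704  0.34882742 -0.38046279  2.07288998  0.18895084  0.75258607
 -0.5809952 ]
```

Request:
jog_arm --pt "-117 2 60 0 0 1.563 -0.3" --pt "-117 2 60 0 0 1.563 -0.3" --pt "-117 2 60 0 0 1.563 -0.3" --pt "-117 2 60 0 0 1.563 -0.3" --pt "-117 2 60 0 0 1.563 -0.3" --pt "-117 2 60 0 0 1.563 -0.3" --pt "-117 2 60 0 0 1.563 -0.3" --pt "-117 2 60 0 0 1.563 -0.3"

```text
time: 16.63
tcp_pos: [0.458, -0.1724, 0.1787]
eef_rot: [0.996, 0.089, -0.0, 0.001]
wrist_force: [-0.5, 0.6, 0.7]
grip_width: 0.0295
grasp_force: 0.0
```

```bash
cat > cr.py <<'E'
import sys
from h import *
s=monitor.get_state();print(s['tcp_pos'],s['time'],s['grip_width'],s['joint_pos'][6],s['wrist_force'])
P=dial+hx*(.087+float(sys.argv[2])/1000);P[2]=float(sys.argv[1]);print(jog(P,down(phi)))
E
python3 cr.py .14 0
```

```text
[ 0.45798649 -0.17235986  0.17867722] 16.6333 0.029539229058946216 -1.1989782190333873 [-0.53094561  0.55608474  0.67053061]
[-0.2, -0.3, 38.7, 0.001, 0.0, 0.556]
```

Request:
jog_arm --pt "0 0 38 0 0 0.556 -0.3" --pt "0 0 38 0 0 0.556 -0.3" --pt "0 0 38 0 0 0.556 -0.3" --pt "0 0 38 0 0 0.556 -0.3" --pt "0 0 38 0 0 0.556 -0.3" --pt "0 0 38 0 0 0.556 -0.3" --pt "0 0 38 0 0 0.556 -0.3"

```text
time: 17.22
tcp_pos: [0.4583, -0.1722, 0.1411]
eef_rot: [0.983, -0.183, 0.0, 0.001]
wrist_force: [0.0, 0.0, 0.6]
grip_width: 0.0297
grasp_force: 0.0
```

```bash
python3 cr.py .032 0
python3 - <<'E'
from h import *
t=cap('scene');
P=[seat+hx*.086+up*.016]
# wrist check of crown along the middle line
c=cap('wrist','w7.png');g=cv2.cvtColor(c['img'],cv2.COLOR_RGB2GRAY)
a=np.arange(.05,.11,.002);hy=np.cross(up,hx)
for off in(-.006,.006):
    q=proj(c,[seat+hx*x+hy*off+up*.016 for x in a]);print([(int(x*1000),int(g[int(v),int(u)]) if 0<=v<480 and 0<=u<640 else -1) for x,(u,v) in zip(a,q)])
E
```

```text
[ 0.45834926 -0.1721716   0.14110978] 17.2167 0.029665826215181133 -1.5939586504479455 [0.03600413 0.02107223 0.56460346]
[-0.7, 0.0, 109.1, 0.002, -0.001, 0.009]
[(50, 51), (52, 52), (54, 52), (56, 52), (58, 53), (60, 49), (62, 55), (64, 51), (66, 55), (68, 54), (70, 52), (72, 53), (74, 54), (76, 50), (78, 92), (80, 86), (82, 87), (84, 90), (86, 88), (88, 113), (90, 148), (92, 149), (94, 149), (96, 148), (98, 147), (100, 149), (102, 148), (104, 150), (106, 150), (108, 149)]
[(50, 72), (52, 63), (54, 73), (56, 66), (58, 77), (60, 76), (62, 77), (64, 76), (66, 68), (68, 55), (70, 57), (72, 74), (74, 59), (76, 57), (78, 146), (80, 141), (82, 120), (84, 143), (86, 142), (88, 115), (90, 149), (92, 148), (94, 147), (96, 145), (98, 144), (100, 144), (102, 145), (104, 147), (106, 148), (108, 148)]
```

Request:
jog_arm --pt "-1 -1 35 0 0 0.009 -0.3" --pt "-1 -1 70 0 0 0.009 -0.3" --pt "-1 -1 95 0 0 0.009 -0.3" --pt "-1 -1 108 0 0 0.009 -0.3" --pt "-1 -1 108 0 0 0.009 -0.3" --pt "-1 -1 108 0 0 0.009 -0.6" --pt "-1 -1 108 0 0 0.009 -1" --pt "-1 -1 108 0 0 0.009 -1"

```text
time: 17.98
tcp_pos: [0.4591, -0.1717, 0.035]
eef_rot: [0.982, -0.189, 0.002, 0.001]
wrist_force: [-0.7, -0.3, -1.3]
grip_width: 0.0056
grasp_force: 58.3
```

Request:
jog_arm --pt "0 0 0 0 0 0 -1" --pt "0 0 0 0 0 0 -1"

```text
time: 18.15
tcp_pos: [0.459, -0.1717, 0.0349]
eef_rot: [0.982, -0.189, 0.002, 0.001]
wrist_force: [0.8, -1.3, -1.4]
grip_width: 0.0056
grasp_force: 58.5
```

```bash
python3 cr.py .032 0
```

```text
[ 0.4589687  -0.17168924  0.03487669] 18.15 0.005566535002924959 -1.5784918504169823 [ 0.77643734 -1.33475583 -1.4403584 ]
[-1.0, 0.9, 2.9, 0.001, -0.005, -0.003]
```

Request:
jog_arm --pt "0 4 0 0 0 0 -1" --pt "0 8 0 0 0 0 -1" --pt "0 12 0 0 0 0 -1" --pt "0 16 0 0 0 0 -1" --pt "0 20 0 0 0 0 -1" --pt "0 22 0 0 0 0 -1" --pt "0 22 0 0 0 0 -1" --pt "0 22 0 0 0 0 -1"

```text
time: 18.82
tcp_pos: [0.4498, -0.1926, 0.0339]
eef_rot: [0.982, -0.189, 0.001, 0.001]
wrist_force: [0.3, -2.9, 2.4]
grip_width: 0.0055
grasp_force: 58.9
```

```bash
python3 cr.py .035 23
```

```text
[ 0.44984349 -0.19257292  0.03393979] 18.8167 0.005450002755419726 -1.5502280559091777 [ 0.30747918 -2.91839466  2.43174647]
[-0.2, 1.1, -1.1, 0.001, -0.003, -0.004]
```

Request:
jog_arm --pt "0 1 0 0 0 0 -1" --pt "0 2 0 0 0 0 -1" --pt "0 3 0 0 0 0 -1" --pt "0 3 0 0 0 0 -1" --pt "0 3 0 0 0 0 -1"

```text
time: 19.23
tcp_pos: [0.4496, -0.1937, 0.0339]
eef_rot: [0.982, -0.188, 0.001, 0.0]
wrist_force: [3.5, 4.3, 1.9]
grip_width: 0.0056
grasp_force: 58.8
```

```bash
python3 cr.py .035 26
```

```text
[ 0.44957737 -0.19368289  0.03389918] 19.2333 0.005645302223609599 -1.546237318082769 [3.45119803 4.25670281 1.93794871]
[-0.3, 3.0, -1.1, -0.0, -0.003, -0.001]
```

Request:
jog_arm --pt "0 1 0 0 0 0 -1" --pt "0 2 0 0 0 0 -1" --pt "0 3 0 0 0 0 -1" --pt "0 3 0 0 0 0 -1" --pt "0 3 0 0 0 0 -1"

```text
time: 19.65
tcp_pos: [0.4499, -0.1941, 0.0339]
eef_rot: [0.982, -0.186, 0.002, -0.001]
wrist_force: [7.1, 14.0, 1.3]
grip_width: 0.0055
grasp_force: 58.9
```

```bash
python3 cr.py .035 26
```

```text
[ 0.44987821 -0.1941438   0.03391008] 19.65 0.005547186594286027 -1.5422575313841362 [ 7.13300361 13.99422712  1.3400144 ]
[-0.8, 2.7, -1.1, -0.002, -0.003, 0.002]
```

Request:
jog_arm --pt "0 -3 0 0 0 0 -1" --pt "0 -4.5 0 0 0 0 -0.7" --pt "0 -4.5 0 0 0 0 -0.3" --pt "0 -4.5 0 0 0 0 -0.3" --pt "0 -4.5 0 0 0 0 -0.3" --pt "0 -4.5 -20 0 0 0 -0.3" --pt "0 -4.5 -60 0 0 0 -0.3" --pt "0 -4.5 -100 0 0 0 -0.3"

```text
time: 20.32
tcp_pos: [0.448, -0.193, 0.134]
eef_rot: [0.982, -0.189, -0.001, 0.001]
wrist_force: [1.4, 0.2, -0.3]
grip_width: 0.0299
grasp_force: 0.0
```

```bash
python3 - <<'E'
from h import *
s=monitor.get_state();print(s['tcp_pos'],s['time'],s['grip_width'])
# body now against the tongue: middle ~ seat+2.5mm hx
m=seat+.0025*hx
print(jog([*m[:2],.16],down(phi+np.pi/2)))
E
```

```text
[ 0.44803509 -0.19297007  0.13401454] 20.3167 0.029930196958288715
[0.9, -106.4, -26.1, -0.0, 0.002, -1.574]
```

Request:
jog_arm --pt "0 -20 -26 0 0 -0.2 0.2" --pt "1 -106 -26 0 0 -1.574 1" --pt "1 -106 -26 0 0 -1.574 1" --pt "1 -106 -26 0 0 -1.574 1" --pt "1 -106 -26 0 0 -1.574 1" --pt "1 -106 -26 0 0 -1.574 1" --pt "1 -106 -26 0 0 -1.574 1" --pt "1 -106 -26 0 0 -1.574 1"

```text
time: 20.98
tcp_pos: [0.4892, -0.0951, 0.1598]
eef_rot: [0.951, 0.308, 0.0, 0.001]
wrist_force: [0.0, -0.8, -0.3]
grip_width: 0.0854
grasp_force: 0.0
```

```bash
cat > lk.py <<'E'
import sys
from h import *
s=monitor.get_state();print(s['tcp_pos'],s['time'],s['grip_width'],s['wrist_force'])
m=seat+.0025*hx
print(jog([*m[:2],float(sys.argv[1])],down(phi+np.pi/2)))
E
python3 lk.py .16
```

```text
[ 0.48917453 -0.09508655  0.15976568] 20.9833 0.08543742780363708 [ 0.02340274 -0.82117184 -0.3162584 ]
[-0.2, -0.9, -0.2, 0.002, 0.001, -0.568]
```

Request:
jog_arm --pt "0 -1 0 0.002 0 -0.568 1" --pt "0 -1 0 0.002 0 -0.568 1" --pt "0 -1 0 0.002 0 -0.568 1" --pt "0 -1 0 0.002 0 -0.568 1" --pt "0 -1 0 0.002 0 -0.568 1" --pt "0 -1 0 0.002 0 -0.568 1" --pt "0 -1 0 0.002 0 -0.568 1"

```text
time: 21.57
tcp_pos: [0.4887, -0.0946, 0.1597]
eef_rot: [0.83, 0.558, -0.0, 0.0]
wrist_force: [-0.2, -0.6, 0.3]
grip_width: 0.0858
grasp_force: 0.0
```

```bash
python3 lk.py .026
```

```text
[ 0.48865922 -0.09455331  0.15970918] 21.5667 0.0857761906126429 [-0.22919413 -0.6482461   0.28017315]
[0.0, -0.2, 133.7, 0.0, 0.001, -0.009]
```

Request:
jog_arm --pt "0 0 40 0 0 -0.009 1" --pt "0 0 75 0 0 -0.009 1" --pt "0 0 105 0 0 -0.009 1" --pt "0 0 125 0 0 -0.009 1" --pt "0 0 133 0 0 -0.009 1" --pt "0 0 133 0 0 -0.009 1" --pt "0 0 133 0 0 -0.009 1"

```text
time: 22.15
tcp_pos: [0.4891, -0.094, 0.0271]
eef_rot: [0.826, 0.563, -0.0, 0.0]
wrist_force: [0.0, -0.4, 1.0]
grip_width: 0.0854
grasp_force: 0.0
```

```bash
python3 lk.py .026
```

```text
[ 0.4891304  -0.09402993  0.02714798] 22.15 0.08535124954420654 [ 0.03664594 -0.41675113  0.96425883]
[-0.7, -0.4, 1.1, 0.0, 0.001, 0.003]
```

Request:
jog_arm --pt "0 0 0 0 0 0 0.4" --pt "0 0 0 0 0 0 0" --pt "0 0 0 0 0 0 -0.5" --pt "0 0 0 0 0 0 -1" --pt "0 0 0 0 0 0 -1" --pt "0 0 0 0 0 0 -1"

```text
time: 22.65
tcp_pos: [0.4896, -0.0943, 0.0284]
eef_rot: [0.826, 0.563, 0.001, 0.001]
wrist_force: [-0.9, 2.0, 6.7]
grip_width: 0.0615
grasp_force: 64.4
```

Request:
jog_arm --pt "0 0 -8 0 0 0 -1" --pt "0 0 -25 0 0 0 -1" --pt "0 0 -55 0 0 0 -1" --pt "0 0 -90 0 0 0 -1" --pt "0 0 -125 0 0 0 -1" --pt "0 0 -145 0 0 0 -1" --pt "0 0 -150 0 0 0 -1" --pt "0 0 -150 0 0 0 -1"

```text
time: 23.32
tcp_pos: [0.4895, -0.0946, 0.1788]
eef_rot: [0.826, 0.563, 0.001, 0.002]
wrist_force: [-0.8, 0.1, -4.1]
grip_width: 0.0612
grasp_force: 67.1
```

Request:
jog_arm --pt "0 0 0 0 0 0 -1" --pt "0 0 0 0 0 0 -1" --pt "0 0 0 0 0 0 -1" --pt "0 0 0 0 0 0 -1" --pt "0 0 0 0 0 0 -1" --pt "0 0 0 0 0 0 -1" --pt "0 0 0 0 0 0 -1" --pt "0 0 0 0 0 0 -1"

```text
time: 23.98
tcp_pos: [0.489, -0.0939, 0.1767]
eef_rot: [0.826, 0.564, -0.0, 0.0]
wrist_force: [0.2, -0.4, -3.5]
grip_width: 0.0606
grasp_force: 67.1
```

```bash
python3 - <<'E'
from h import *
s=monitor.get_state();print(s['tcp_pos'],s['grip_width'],s['grasp_force'],s['wrist_force'],np.abs(s['joint_velocities']).max())
# shackle check: grey profile along lock z in wrist view; crown open expected ~.108 ahead of tool axis-ish
c=cap('wrist');g=cv2.cvtColor(c['img'],cv2.COLOR_RGB2GRAY);hy=np.cross(up,hx);p=s['tcp_pos']+up*.019
a=np.arange(.02,.13,.003)
for o in(-.006,.006):
    q=proj(c,[p+hx*x+hy*o for x in a]);print([(int(x*1000),int(g[int(v),int(u)]) if 0<=v<480 and 0<=u<640 else -1) for x,(u,v) in zip(a,q)])
E
```

```text
[ 0.48903671 -0.09394989  0.17668139] 0.06062675414445808 67.08150029182434 [ 0.20841827 -0.35775914 -3.51556631] 0.0038537319698521604
[(20, 24), (23, 20), (26, 20), (28, 20), (32, 19), (34, 22), (37, 23), (40, 21), (44, 29), (46, 28), (49, 20), (52, 25), (55, 28), (59, 24), (61, -1), (64, -1), (67, -1), (71, -1), (73, -1), (76, -1), (79, -1), (82, -1), (85, -1), (88, -1), (91, -1), (94, -1), (97, -1), (100, -1), (103, -1), (106, -1), (109, -1), (112, -1), (115, -1), (118, -1), (121, -1), (124, -1), (127, -1)]
[(20, 21), (23, 25), (26, 21), (28, 22), (32, 21), (34, 23), (37, 24), (40, 24), (44, 23), (46, 28), (49, 23), (52, 26), (55, 25), (59, 27), (61, -1), (64, -1), (67, -1), (71, -1), (73, -1), (76, -1), (79, -1), (82, -1), (85, -1), (88, -1), (91, -1), (94, -1), (97, -1), (100, -1), (103, -1), (106, -1), (109, -1), (112, -1), (115, -1), (118, -1), (121, -1), (124, -1), (127, -1)]
```

```bash
python3 - <<'E'
from h import *
s=monitor.get_state();hy=np.cross(up,hx);p=s['tcp_pos']+up*.019
a=np.arange(.06,.135,.002)
for n in('top','scene'):
    c=cap(n);g=cv2.cvtColor(c['img'],cv2.COLOR_RGB2GRAY)
    for o in(-.006,.006):
        q=proj(c,[p+hx*x+hy*o for x in a]);print(n,[(round(x*1000),int(g[int(v),int(u)])) for x,(u,v) in zip(a,q)])
E
```

```text
top [(60, 99), (62, 98), (64, 101), (66, 100), (68, 100), (70, 98), (72, 99), (74, 98), (76, 98), (78, 99), (80, 98), (82, 98), (84, 99), (86, 95), (88, 96), (90, 97), (92, 94), (94, 97), (96, 93), (98, 94), (100, 92), (102, 93), (104, 88), (106, 91), (108, 91), (110, 109), (112, 114), (114, 133), (116, 135), (118, 137), (120, 145), (122, 146), (124, 148), (126, 149), (128, 147), (130, 149), (132, 150), (134, 147)]
top [(60, 100), (62, 99), (64, 98), (66, 99), (68, 97), (70, 97), (72, 98), (74, 98), (76, 94), (78, 96), (80, 97), (82, 98), (84, 99), (86, 109), (88, 109), (90, 127), (92, 122), (94, 142), (96, 149), (98, 151), (100, 156), (102, 156), (104, 156), (106, 156), (108, 150), (110, 133), (112, 138), (114, 146), (116, 150), (118, 150), (120, 148), (122, 150), (124, 148), (126, 150), (128, 146), (130, 151), (132, 148), (134, 146)]
scene [(60, 116), (62, 102), (64, 152), (66, 151), (68, 150), (70, 152), (72, 150), (74, 149), (76, 149), (78, 149), (80, 149), (82, 149), (84, 148), (86, 148), (88, 149), (90, 146), (92, 149), (94, 148), (96, 148), (98, 149), (100, 146), (102, 71), (104, 102), (106, 102), (108, 146), (110, 143), (112, 142), (114, 147), (116, 147), (118, 148), (120, 150), (122, 148), (124, 150), (126, 150), (128, 148), (130, 147), (132, 146), (134, 145)]
scene [(60, 79), (62, 52), (64, 47), (66, 36), (68, 83), (70, 108), (72, 151), (74, 151), (76, 150), (78, 147), (80, 147), (82, 148), (84, 148), (86, 146), (88, 149), (90, 147), (92, 148), (94, 148), (96, 149), (98, 139), (100, 132), (102, 132), (104, 93), (106, 123), (108, 143), (110, 142), (112, 142), (114, 147), (116, 146), (118, 146), (120, 145), (122, 146), (124, 145), (126, 145), (128, 145), (130, 144), (132, 144), (134, 145)]
```

```bash
python3 - <<'E'
from h import *
s=monitor.get_state();hy=np.cross(up,hx);p=s['tcp_pos']+up*.0176
c=cap('scene');g=cv2.cvtColor(c['img'],cv2.COLOR_RGB2GRAY).astype(np.float32)
def prof(a,o,z):
    q=proj(c,[p+hx*x+hy*o+up*z for x in a]).astype(np.float32);return cv2.remap(g,q[None,:,0],q[None,:,1],1).ravel().astype(int)
a=np.arange(-.05,-.02,.0015)
for o in(-.02,0,.02): print(o,list(zip((a*1000).round(1),prof(a,o,.016))))
a=np.arange(.094,.118,.0015)
for o in(-.008,-.003,.003,.008): print(o,list(zip((a*1000).round(1),prof(a,o,0))))
cv2.imwrite('pics/s9.png',c['img'][...,::-1])
E
```

```text
-0.02 [(np.float64(-50.0), np.int64(150)), (np.float64(-48.5), np.int64(139)), (np.float64(-47.0), np.int64(103)), (np.float64(-45.5), np.int64(69)), (np.float64(-44.0), np.int64(66)), (np.float64(-42.5), np.int64(69)), (np.float64(-41.0), np.int64(70)), (np.float64(-39.5), np.int64(72)), (np.float64(-38.0), np.int64(72)), (np.float64(-36.5), np.int64(72)), (np.float64(-35.0), np.int64(68)), (np.float64(-33.5), np.int64(74)), (np.float64(-32.0), np.int64(81)), (np.float64(-30.5), np.int64(85)), (np.float64(-29.0), np.int64(85)), (np.float64(-27.5), np.int64(83)), (np.float64(-26.0), np.int64(78)), (np.float64(-24.5), np.int64(81)), (np.float64(-23.0), np.int64(83)), (np.float64(-21.5), np.int64(79))]
0 [(np.float64(-50.0), np.int64(150)), (np.float64(-48.5), np.int64(135)), (np.float64(-47.0), np.int64(102)), (np.float64(-45.5), np.int64(73)), (np.float64(-44.0), np.int64(67)), (np.float64(-42.5), np.int64(69)), (np.float64(-41.0), np.int64(70)), (np.float64(-39.5), np.int64(71)), (np.float64(-38.0), np.int64(73)), (np.float64(-36.5), np.int64(71)), (np.float64(-35.0), np.int64(70)),
[... 2640 characters left out ...]
np.int64(141)), (np.float64(113.5), np.int64(144)), (np.float64(115.0), np.int64(146)), (np.float64(116.5), np.int64(147))]
0.008 [(np.float64(94.0), np.int64(148)), (np.float64(95.5), np.int64(146)), (np.float64(97.0), np.int64(146)), (np.float64(98.5), np.int64(145)), (np.float64(100.0), np.int64(142)), (np.float64(101.5), np.int64(128)), (np.float64(103.0), np.int64(92)), (np.float64(104.5), np.int64(91)), (np.float64(106.0), np.int64(110)), (np.float64(107.5), np.int64(130)), (np.float64(109.0), np.int64(143)), (np.float64(110.5), np.int64(145)), (np.float64(112.0), np.int64(144)), (np.float64(113.5), np.int64(145)), (np.float64(115.0), np.int64(146)), (np.float64(116.5), np.int64(146))]
```

```bash
python3 -c "
from h import *
print(finish_job())"
```

```text
the job is handed in; nothing more can be done
None
```

I did the full sequence and handed the job in, but got no pass or fail back. The dial read within about 0.01 rad of the mark, the shackle was pulled to its stop and last measured about 18 mm out, and the lock was held still with its body about 19 cm up. I did not re-measure the other objects.

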